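# Fit the air filter and snap its cover on

### The arm

A 7-joint arm with a two-finger parallel gripper is mounted at the origin on the work surface. World frame = base frame: x ahead of the robot, y to its left, z up, the work surface at z = 0. Lengths are in m, angles in degrees, forces in N, time in s.
With the tool pointing down it reaches from about 0.425 to 0.875 m from the base axis. Payload 4.7 kg.
Tool frame: the origin (TCP) lies on the centre line of the jaws, within the pads' length; the fingertips stand 8 mm ahead of it and the grasp point (between the pads) lies 11 mm behind it; z points along the fingers, y is the direction in which the jaws open and shut (so a half turn about z gives the same grasp; the last joint's range is limited). The gripper opens to 87 mm and grips with 3 to 60 N. Pads are 19 mm wide; open, the fingers measure 117 mm over their backs; the gripper's body (75 mm by 190 mm) begins 51 mm behind the grasp point.
Start: joints at [-65.369, 18.392, -4.016, 83.108, 1.295, 78.541, -3.26], TCP at [0.263, 0.595, 0.231] pointing down, gripper open.
Joint ranges: [-163.93, 163.93], [-17.29, 119.83], [-79.2, 71.16], [3.27, 140.29], [-89.18, 269.18], [5.43, 117.66], [-154.24, 154.24]. Speed limits (degrees/s): [147.25, 147.25, 180, 180, 180, 180, 180].

### API

Orientations are given as [roll, pitch, yaw] about the fixed x, y, z axes, in that order (R = Rz(yaw) Ry(pitch) Rx(roll)).
In Python, from cell import env gives the robot as it stands. The module is installed in compiled form; this text tells all that it offers.
- The arm moves only by the tool move_arm, never from a script. Its argument "steps" is a list of rows, each a list of 2 entries, a list of its own where there are three numbers: the shift along the tool's x, y, z in m, then the turn about the tool's z in rad. A call has 1 to 20 rows; each row is the pose to reach, as a shift and turn from the pose commanded when the call began, along the tool's axes at that moment; what a row does not reach only later rows make up. A row lasts 1/8 s, in which the tool goes at most 62.5 mm and 10.7 degrees, less where a joint would pass 70% of its speed; a pose out of reach is approached as far as the arm can. A call with a gripper value outside its range is refused whole. "hand" is the closure, from -1 (fully open) to 1 (shut), set as the call begins (left out, the last holds). The fingers move at their own pace and stop on an object; "squeeze" is the grip in N (left out, the last holds). Time passes only in rows, so rows that repeat a pose let the fingers close. It gives the time, the measured TCP pose, the force and the opening at its end, in the units of the state.
- env.get_obs(): the state, without advancing time (a new reading comes with each control period).
- env.read_camera(name): name is "side" or "top" or "wrist"; returns (picture, depth): 384x512x3 uint8, red, green, blue; 384x512 float32, m along the optical axis (not along the pixel's ray), 0 where there is no reading.
- env.calibration(name): a dict with "intrinsics" (3x3 intrinsics, pixels), "position" and "orientation" of the camera in the world; the wrist camera has in their place "mount" (4x4, takes a point from camera to tool coordinates, whose origin is the TCP and whose axes are the flange's). Camera axes: x right, y up, looking along -z (the intrinsics and any distortion apply to the point x, -y, -z); pixel columns grow to the right and rows downward; lengths in m; the calibration is good to about 2 mm. A picture is of the moment at which its call begins: read the wrist's pose just before it. calibration takes no time and is no camera call.
- env.sign_off(): hands the job in, once; it reports no verdict.
Trained networks look in the newest picture that a camera, given by its name, has taken for a name from the list of things; names that differ only in an ending like _2 or _b are one class to them, and where a whole thing is asked for, a point or a joint stands for the part that bears it (a point fixed in the world has none). Each returns a list of dicts, best first, with "conf" (0 to 1); they miss things now and then, are a little off and sometimes report something else, mostly with a low value. They report only what shows in the picture. A call takes as long as a camera call.
- env.cut_out(camera, query): "region" (384x512 bool, what is visible of it) and "uv" ([column, row] in pixels, amid what is visible of it).
The state is a dict: "time_s": time; "qpos": joint angles; "joint_velocities": joint speeds; "effort": joint torques, N m; "tool_pos": TCP position; "tool_rot": TCP orientation; "force": force on the tool from outside, world axes, zero at the start; "wrist_torque": the same for the moment, N m; "grip_width": finger opening in m.
Only numpy, scipy, OpenCV 4.12 (cv2) and the standard library are available. Lean on these libraries where they do the work, as an engineer would, in place of code of your own. Each camera call takes 0.05 s, during which the arm holds its last target. There are 200 camera calls.

### The job

Take the yellow filter panel out of its wooden stand and slide it fully home into the slot of the grey air-filter box; then set the red cover over it and press it straight down until both orange catches snap and the cover sits flush on the green rim of the box. Finish while still pressing the cover down firmly with the gripper (about 10 N): do not let go at the end, and leave the can, the piston and the wrench where they are.

Things in the scene. Friction and masses are not known exactly. Their poses are not given: they have to be found in the camera images.
- airbox: grey plastic air-filter box bolted to the bench (fixed), 70 x 135 x 58 mm (x, y, z), flat top at z = 58 mm, on a steel foot 110 x 150 x 6 mm; a black rubber stub 42 mm thick, below the top, reaches to x = +79 mm. Origin at the centre of its underside, z up, long side along its y axis. Slot: see slot_mouth. Cover guides and snap: see seal and the catches.
- slot_mouth (a point): centre of the slot's mouth on the box's flat top, 58 mm above the bench; axes as the box's. The slot is 16 mm (x) by 102 mm (y) and 48 mm deep (floor 10 mm above the bench), with a 3 mm chamfer round its mouth
- seal: green sealing rim on the box's top (fixed to it), a rectangular frame 46 x 124 mm, 2 mm high, 5 mm wide: the cover's lower edge lands on it, 60 mm above the bench. Origin at the centre of its underside (the slot's mouth), axes as the box's. Four black L-shaped corner guides stand 25 mm above the rim and hold the cover with 1.5 mm play a side; their upper 11 mm flare outwards by 4 mm.
- catch_left (a joint): outward travel (m) of the orange sprung catch in the middle of the box's +y end, 18 mm wide, 16 mm above the rim, round nose inwards; 0 at rest, 0.0025 as the cover's bead passes. The cover first meets both noses 11 mm above the rim; 7 to 13 N in all presses it on; from 8 to 6 mm above the rim the force falls away and the catches pull the cover down; on the rim the force rises again.
- catch_right (a joint): the same for the catch at the box's -y end
- filter: yellow-framed flat filter panel with white pleats, 14 mm thick (x), 100 mm long (y), 82 mm tall (z), 0.09 kg, upright; its lowest 4 mm step in by 2 mm all round. Origin at the centre of its underside, z up. Its underside is 10 mm above the bench both in the stand (upper 57 mm free) and fully home in the slot (upper 34 mm above the box's top). Fits either way round; grip it across its thickness.
- filter_top (a point): centre of the filter panel's top edge, 82 mm above its underside
- stand: plywood stand fixed to the bench, 60 x 130 x 35 mm, with a loose slot 25 mm deep (2.5 mm play a side) that holds the filter upright; origin at the centre of its underside, long side along its y axis. The stand may be on either side of the bench, the cover on the other.
- cover: loose red cover, open-bottomed cap 44 mm (x) by 124 mm (y) by 40 mm tall, 3 mm walls, hollow 36 mm high, 0.12 kg, open side down on the bench; on its top a black grip rib 14 mm wide (x), 60 mm long (y), 30 mm tall (70 mm in all). A round bead 3 mm proud, low on each short end, catches under the noses. Origin at the centre of its underside, z up. Fits either way round, y along the box's y.
- cover_rib (a point): centre of the top of the cover's grip rib, 70 mm above the cover's underside
- can: bystander: blue spray can, 60 mm in diameter, 160 mm tall, standing; origin at the centre of its underside
- piston: bystander: aluminium piston, 44 mm in diameter, 45 mm tall, standing; origin at the centre of its underside
- wrench: bystander: steel wrench, 190 mm long, lying flat beyond the box; its long axis is its x axis

How it is judged (in metres and radians):
On the way, in this order (a step that is already met when the one before it is completed fails the run):
1. the filter panel is fully home in the box's slot (x of filter in the frame of airbox between -0.004 and 0.004 m and y of filter in the frame of airbox between -0.005 and 0.005 m and z of filter in the frame of airbox between 0.007 and 0.0125 m and angle between the z axis of filter and the z axis of airbox, either way round below 0.08 rad), for 0.2 s.
2. the cover is snapped on, flush on the rim, over the filter (all of step 1 and x of cover in the frame of airbox between -0.004 and 0.004 m and y of cover in the frame of airbox between -0.004 and 0.004 m and z of cover in the frame of airbox between 0.056 and 0.0622 m and angle between cover's own z axis and vertical below 0.03 rad), for 0.2 s.
At the end, for the whole second after the job is handed in: The filter stands in the slot with its underside within 2.5 mm of the slot's floor; the cover lies on the green rim within 2.2 mm, centred within 4 mm and level within 0.03 rad, under both catches; the gripper still presses it onto the rim with more than 5 N through the last second (all of step 2 and contact force between cover and seal above 5 N and contact force between the fingers and cover above 4 N); the arm keeps its last pose, push and grip.
It fails at once if the can is knocked or moved by more than 30 mm (distance of can from where it was at the start of the episode above 0.03 m or angle between can's own z axis and vertical above 0.5 rad).
It fails at once if the piston is knocked or moved by more than 30 mm (distance of piston from where it was at the start of the episode above 0.03 m or angle between piston's own z axis and vertical above 0.5 rad).
It fails at once if the wrench is knocked or moved by more than 30 mm (distance of wrench from where it was at the start of the episode above 0.03 m).
It also fails if it takes over 67 s, if anything falls off the work surface, if the arm or the gripper's body presses on something with over 40 N, if the wrist force passes 120 N, or if a joint passes its speed limit or range.

## Working session

There is one attempt and no reset: what is moved stays moved. The work goes in short steps, Python scripts to look and compute and a tool call to move; the robot and the scene stay as the last step left them, time stands still between calls to the robot, and variables do not carry over. Pictures are saved under pics/ and viewed, about 8 in all and at most 12, crops included, and the job is handed in when it is done.

Besides the shell and the picture viewer there is one more tool, called after ">>>" in YAML: its name, and indented under it one key for each argument. move_arm: Moves the arm, as the interface text tells. Its arguments: {"type":"object","properties":{"steps":{"type":"array"},"hand":{"type":"number"},"squeeze":{"type":"number"}},"required":["steps"]}

```bash
mkdir -p pics
cat > h.py <<'E'
from cell import env
import numpy as np, cv2
from scipy.spatial.transform import Rotation as R
def pose(o=None):
    o=o or env.get_obs(); T=np.eye(4); T[:3,3]=o['tool_pos']; T[:3,:3]=R.from_euler('xyz',o['tool_rot'],degrees=True).as_matrix(); return T
def look(cam):
    T=pose(); c=env.calibration(cam); im,d=env.read_camera(cam)
    if cam=='wrist': C=T@np.array(c['mount'])
    else:
        C=np.eye(4); C[:3,3]=c['position']; o=np.array(c['orientation'],float)
        C[:3,:3]=o if o.shape==(3,3) else R.from_euler('xyz',o,degrees=True).as_matrix()
    K=np.array(c['intrinsics']); v,u=np.mgrid[:384,:512]
    P=np.stack([(u-K[0,2])/K[0,0]*d,-(v-K[1,2])/K[1,1]*d,-d],-1)@C[:3,:3].T+C[:3,3]
    P[d<=0]=np.nan
    return im,d,P,C,K
def save(n,im): cv2.imwrite('pics/'+n,im[:,:,::-1])
E
python3 - <<'E'
from h import *
print(env.get_obs())
for c in('top','side','wrist'): print(c,env.calibration(c))
ims=[]
for cam in('top','side'):
    im,d,P,C,K=look(cam); ims.append(im)
    for q in['airbox','filter','stand','cover','can','piston','wrench','seal']:
        for r in env.cut_out(cam,q)[:2]:
            p=P[r['region']]; p=p[~np.isnan(p[:,0])]
            if len(p)<5: continue
            t=p[p[:,2]>np.percentile(p[:,2],95)-.006]
            (a,b),s,an=cv2.minAreaRect((t[:,:2]*1000).astype(np.float32))
            print(cam,q,round(r['conf'],2),np.round(r['uv']),len(p),np.round(np.median(p,0),3),'top z',np.round(np.percentile(p[:,2],95),3),'rect',np.round([a,b,*s,an],1))
save('a.png',cv2.resize(np.vstack(ims),(800,1200))[:600]); save('b.png',ims[1])
E
```

```text
{'time_s': 0.0, 'qpos': array([-65.3702406 ,  18.43907257,  -4.01420185,  83.17608621,
         1.29679099,  78.54049142,  -3.26077881]), 'joint_velocities': array([ 0.02878409, -0.03745423, -0.03079384,  0.0063894 , -0.05456381,
       -0.02120273,  0.0187468 ]), 'effort': array([ 4.36904766e-04, -4.91276944e+01, -4.03174460e-01, -3.12533247e+01,
       -6.36755023e-02,  4.33064613e-02,  1.74732422e-04]), 'tool_pos': array([0.2623806 , 0.59409329, 0.22945081]), 'tool_rot': array([-1.79889689e+02,  7.98203302e-03,  1.56178341e+02]), 'force': array([0.68892155, 0.01093276, 0.22509333]), 'wrist_torque': array([-0.05862113,  0.07247563,  0.05589439]), 'grip_width': 0.08701034535105431}
top {'intrinsics': array([[368.69796513,   0.        , 257.07025638],
       [  0.        , 368.69796513, 191.7125315 ],
       [  0.        ,   0.        ,   1.        ]]), 'position': array([ 0.587338  , -0.00232879,  0.96328086]), 'orientation': array([  1.50009751,   1.14337678, -90.49961901])}
side {'intrinsics': array([[363.70953781,   0.        , 252.10343691],
       [  0.        , 363.70953781, 1
[... 2106 characters left out ...]
.33  0.088] top z 0.159 rect [693.9 350.6  46.4  57.7   5.5]
side piston 0.76 [344. 294.] 685 [ 0.676 -0.336  0.04 ] top z 0.045 rect [ 682.1 -328.    42.4   44.4   21.3]
side piston 0.41 [228. 306.] 1675 [ 0.458 -0.292  0.039] top z 0.069 rect [ 462.8 -265.8   60.8   14.1   84.6]
side wrench 0.59 [227. 308.] 1733 [ 0.458 -0.292  0.039] top z 0.069 rect [ 462.8 -265.8   60.8   14.1   84.6]
side wrench 0.58 [315. 210.] 455 [ 0.764 -0.04   0.005] top z 0.007 rect [774.4 -40.7 188.1  40.    4. ]
side seal 0.57 [243. 205.] 115 [ 0.562 -0.012  0.059] top z 0.061 rect [552.1 -34.  129.8  48.   69.8]
side seal 0.44 [170. 154.] 349 [0.456 0.266 0.067] top z 0.092 rect [457.7 280.8  97.9  14.7  67.1]
```

```bash
cat >> h.py <<'E'
def go(x,y,z,yaw,o=None):
    "tool-frame shift and turn from the measured pose to a target (tool down)"
    T=pose(o); s=T[:3,:3].T@(np.array([x,y,z])-T[:3,3])
    cur=np.degrees(np.arctan2(T[1,0],T[0,0])); t=-((yaw-cur+180)%360-180)
    print('shift',np.round(s,4),'turn rad',round(np.radians(t),4),'deg',round(t,1))
def rect(P,zlo,zhi,xy,r):
    m=(P[...,2]>zlo)&(P[...,2]<zhi)&(np.hypot(P[...,0]-xy[0],P[...,1]-xy[1])<r); p=P[m]
    c,s,a=cv2.minAreaRect((p[:,:2]*1000).astype(np.float32))
    if s[0]<s[1]: a+=90
    print('rect c',np.round(c,1),'size',np.round(sorted(s),1),'long yaw',round(a%180,1),'n',len(p),'z',np.round(np.median(p[:,2]),4)); return p
E
python3 -c "
from h import *
go(.457,.283,.18,67.5)"
```

```text
shift [-0.3037 -0.2066  0.0506] turn rad 1.5477 deg 88.7
```

View pics/a.png

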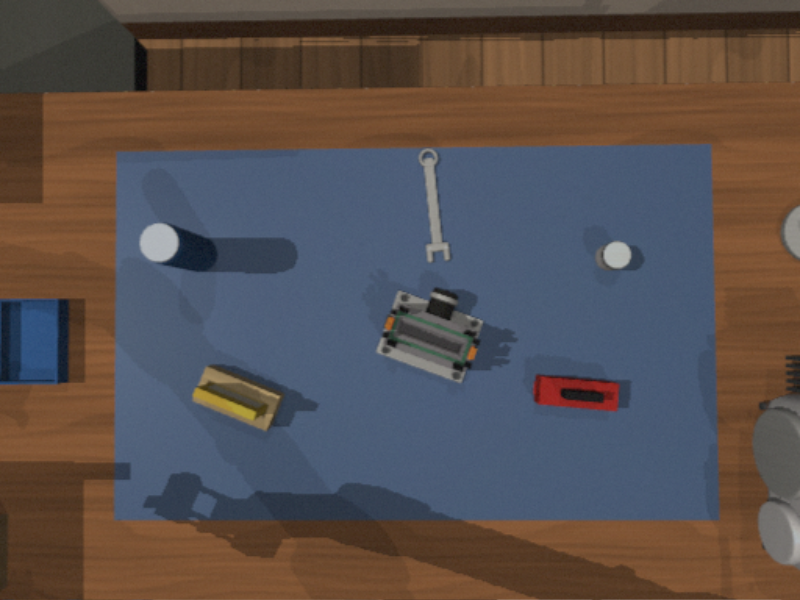

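The top view (scaled 1.56x) shows the filter in its stand at (230,400), the box at (432,337), the cover at (577,393), the can at (162,243), the piston at (615,256) and the wrench at (433,205). All of these match the detections.

>>> move_arm:
  steps:
    - [[-0.304, -0.207, 0.05], 1.548]
    - [[-0.304, -0.207, 0.05], 1.548]
    - [[-0.304, -0.207, 0.05], 1.548]
    - [[-0.304, -0.207, 0.05], 1.548]
    - [[-0.304, -0.207, 0.05], 1.548]
    - [[-0.304, -0.207, 0.05], 1.548]
    - [[-0.304, -0.207, 0.05], 1.548]
    - [[-0.304, -0.207, 0.05], 1.548]
    - [[-0.304, -0.207, 0.05], 1.548]
    - [[-0.304, -0.207, 0.05], 1.548]
    - [[-0.304, -0.207, 0.05], 1.548]
    - [[-0.304, -0.207, 0.05], 1.548]
  hand: -1

```text
time_s: 2.4
tool_pos: [0.457, 0.2825, 0.1806]
tool_rot: [180.0, -0.0, 67.5]
force: [0.8, -0.6, 0.3]
grip_width: 0.087
```

Run:
```python
from h import *
im,d,P,C,K=look('wrist'); save('c.png',im)
o=env.get_obs(); print(o['tool_pos'],o['tool_rot'],o['qpos'])
p=rect(P,.084,.1,(.457,.283),.07)
rect(P,.03,.038,(.457,.283),.09)
look('top'); 
for r in env.cut_out('wrist','filter')[:1]:
    q=P[r['region']]; print(r['conf'],np.nanmedian(q,0))
go(.457,.283,.075,67.5)
```

```text
[0.4570502  0.28253316 0.18059947] [ 1.79997415e+02 -8.04799425e-03  6.75107246e+01] [-48.98995047   6.36438982  15.51015549 103.63145052  -1.80751274
  70.23508406 -55.44892743]
rect c [456.5 286.8] size [14.  97.4] long yaw 67.7 n 2135 z 0.0918
rect c [456.  285.7] size [ 60.1 129.8] long yaw 67.7 n 5799 z 0.0348
0.97 [0.45872746 0.29202858 0.0918089 ]
shift [ 0.0004 -0.0003  0.1056] turn rad -0.0 deg -0.0
```

>>> move_arm:
  steps:
    - [[0.003, -0.0018, 0.055], -0.003]
    - [[0.003, -0.0018, 0.1086], -0.003]
    - [[0.003, -0.0018, 0.1086], -0.003]
    - [[0.003, -0.0018, 0.1086], -0.003]

```text
time_s: 3.05
tool_pos: [0.4578, 0.2866, 0.0738]
tool_rot: [179.9, -0.1, 67.6]
force: [0.8, 0.1, -0.6]
grip_width: 0.087
```

>>> move_arm:
  steps:
    - [[0, 0, 0], 0]
    - [[0, 0, 0], 0]
    - [[0, 0, 0], 0]
    - [[0, 0, 0], 0]
    - [[0, 0, 0], 0]
    - [[0, 0, 0], 0]
  hand: 1
  squeeze: 30

```text
time_s: 3.8
tool_pos: [0.4565, 0.2859, 0.0719]
tool_rot: [-180.0, 0.0, 67.7]
force: [-0.8, 0.4, -0.1]
grip_width: 0.0349
```

>>> move_arm:
  steps:
    - [[0, 0, -0.03], 0]
    - [[0, 0, -0.08], 0]
    - [[0, 0, -0.11], 0]
    - [[0, 0, -0.11], 0]
    - [[0, 0, -0.11], 0]

```text
time_s: 4.42
tool_pos: [0.456, 0.2856, 0.1811]
tool_rot: [-180.0, 0.1, 67.7]
force: [0.2, -0.2, 0.2]
grip_width: 0.0007
```

Run:
```python
from h import *
im,d,P,C,K=look('wrist'); save('d.png',im)
T=pose(); Q=(P-T[:3,3])@T[:3,:3]
r=env.cut_out('wrist','filter')[0]; q=Q[r['region']]; print(r['conf'],np.nanpercentile(q,[1,5,50,95,99],axis=0).round(4))
go(.552,-.030,.19,69.8)
```

```text
0.58 [[-0.0188 -0.0067  0.0872]
 [-0.0157 -0.0061  0.0876]
 [ 0.0206  0.0002  0.0888]
 [ 0.0504  0.0065  0.1134]
 [ 0.0505  0.0071  0.1615]]
shift [-0.2552  0.2089 -0.0092] turn rad -0.0374 deg -2.1
```

View pics/d.png

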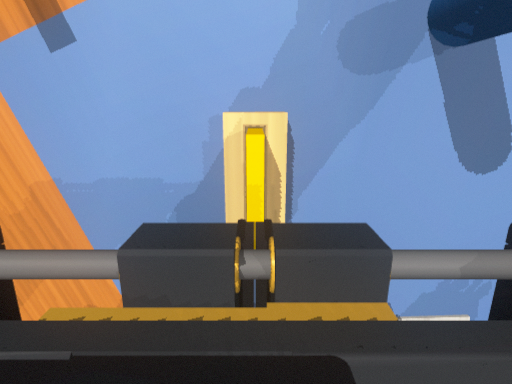

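The view shows the filter still in the stand at (255,175) with the jaws shut above it. The fingers close slowly and I lifted too soon. The filter is still centred, so I'll repeat with a longer wait.

>>> move_arm:
  steps:
    - [[0, 0, 0], 0]
    - [[0, 0, 0], 0]
    - [[0, 0, 0], 0]
    - [[0, 0, 0], 0]
    - [[0, 0, 0], 0]
    - [[0, 0, 0], 0]
    - [[0, 0, 0.055], 0]
    - [[0, 0, 0.11], 0]
    - [[0, 0, 0.11], 0]
    - [[0, 0, 0.11], 0]
  hand: 0

```text
time_s: 5.78
tool_pos: [0.4578, 0.2867, 0.0738]
tool_rot: [179.9, -0.1, 67.6]
force: [0.3, 0.5, 1.0]
grip_width: 0.0434
```

>>> move_arm:
  steps:
    - [[0, 0, 0], 0]
    - [[0, 0, 0], 0]
    - [[0, 0, 0], 0]
    - [[0, 0, 0], 0]
    - [[0, 0, 0], 0]
    - [[0, 0, 0], 0]
    - [[0, 0, 0], 0]
    - [[0, 0, 0], 0]
    - [[0, 0, 0], 0]
  hand: 1
  squeeze: 30

```text
time_s: 6.9
tool_pos: [0.4568, 0.2861, 0.0724]
tool_rot: [180.0, -0.0, 67.7]
force: [-1.3, -0.8, 6.1]
grip_width: 0.0136
```

```bash
python3 -c "
from h import *
go(.5157,-.1285,.25,69.8)"
```

```text
shift [-0.361   0.2122 -0.1777] turn rad -0.0374 deg -2.1
```

>>> move_arm:
  steps:
    - [[0, 0, -0.03], 0]
    - [[0, 0, -0.09], 0]
    - [[0, 0, -0.14], 0]
    - [[-0.361, 0.212, -0.178], -0.037]
    - [[-0.361, 0.212, -0.178], -0.037]
    - [[-0.361, 0.212, -0.178], -0.037]
    - [[-0.361, 0.212, -0.178], -0.037]
    - [[-0.361, 0.212, -0.178], -0.037]
    - [[-0.361, 0.212, -0.178], -0.037]
    - [[-0.361, 0.212, -0.178], -0.037]
    - [[-0.361, 0.212, -0.178], -0.037]
    - [[-0.361, 0.212, -0.178], -0.037]
    - [[-0.361, 0.212, -0.178], -0.037]
    - [[-0.361, 0.212, -0.178], -0.037]

```text
time_s: 8.65
tool_pos: [0.5154, -0.1272, 0.2497]
tool_rot: [-180.0, -0.0, 69.9]
force: [-0.3, 0.4, -1.8]
grip_width: 0.0139
```

Run:
```python
from h import *
im,d,P,C,K=look('wrist'); save('e.png',cv2.resize(im,(768,576)))
T=pose(); Q=(P-T[:3,3])@T[:3,:3]
for n in('seal','airbox','filter'):
    for r in env.cut_out('wrist',n)[:1]:
        q=Q[r['region']]; w=P[r['region']]; print(n,r['conf'],r['uv']); print(np.nanpercentile(q,[1,5,50,95,99],axis=0).round(4)); 
        if n=='seal':
            k=w[(w[:,2]>.0585)&(w[:,2]<.064)]; print(cv2.minAreaRect((k[:,:2]*1000).astype(np.float32)))
# slot: points deep inside the box
rect(P,.0,.05,(.552,-.030),.048)
look('top'); look('side')
```

```text
seal 0.74 [275.3, 60.6]
[[ 0.0442 -0.0219  0.1883]
 [ 0.0463 -0.0213  0.1888]
 [ 0.1149  0.0015  0.1901]
 [ 0.1668  0.0234  0.1916]
 [ 0.168   0.0238  0.1924]]
((552.8551635742188, -28.028900146484375), (124.16746520996094, 46.06768798828125), 69.67411804199219)
airbox 0.7 [259.7, 71.5]
[[ 0.0373 -0.0523  0.1652]
 [ 0.0443 -0.0473  0.1744]
 [ 0.1085  0.0058  0.193 ]
 [ 0.1646  0.0613  0.2445]
 [ 0.1749  0.0751  0.2454]]
filter 0.84 [256.7, 209.3]
[[-0.0231 -0.0075 -0.0207]
 [-0.0198 -0.0069 -0.0203]
 [ 0.0274 -0.0008 -0.0193]
 [ 0.0495  0.0057  0.0143]
 [ 0.0496  0.0062  0.0472]]
rect c [551.6 -30. ] size [86.4 94.1] long yaw 14.6 n 1806 z 0.01
```

View pics/e.png

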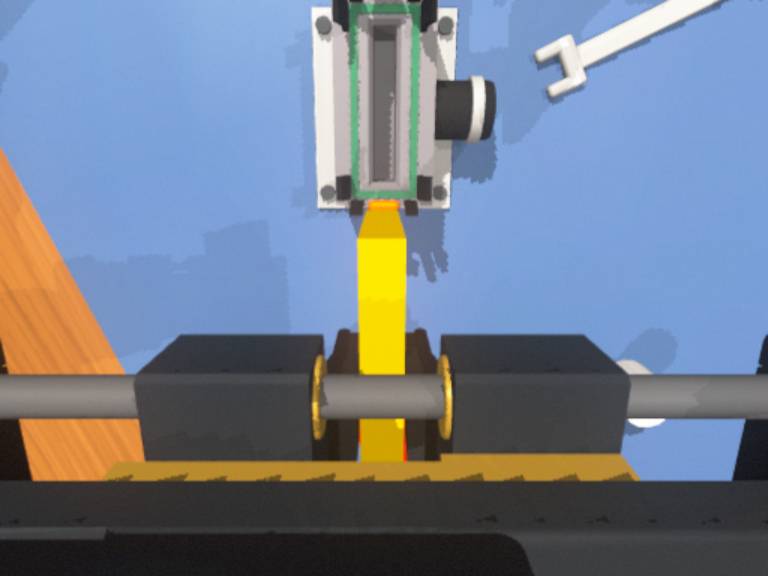

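The view shows the green rim and slot clearly at (384,100), ahead of the held filter at (382,270). The rim fits at 124.2 x 46.1 mm, so I'll hover over it and check from close.

>>> move_arm:
  steps:
    - [[0.05, 0.0017, 0.03], 0.0035]
    - [[0.1065, 0.0017, 0.06], 0.0035]
    - [[0.1065, 0.0017, 0.093], 0.0035]
    - [[0.1065, 0.0017, 0.093], 0.0035]
    - [[0.1065, 0.0017, 0.093], 0.0035]
    - [[0.1065, 0.0017, 0.093], 0.0035]
    - [[0.1065, 0.0017, 0.093], 0.0035]

```text
time_s: 9.82
tool_pos: [0.5545, -0.0298, 0.1583]
tool_rot: [179.9, -0.1, 69.5]
force: [0.3, 0.7, -0.5]
grip_width: 0.0138
```

Run:
```python
from h import *
im,d,P,C,K=look('wrist'); save('f.png',im[:260])
T=pose(); print(T[:3,3]); Q=(P-T[:3,3])@T[:3,:3]
for n in('seal','filter'):
    for r in env.cut_out('wrist',n)[:1]:
        q=Q[r['region']]; w=P[r['region']][:,2]; 
        k=q[(w>.0585)&(w<.064)] if n=='seal' else q[q[:,2]<-.015]
        print(n,r['conf'],len(k),np.nanpercentile(k,[0,2,50,98,100],axis=0).round(4).tolist())
        if n=='seal':
            for a in(.045,.05,.055,.06):
                s=k[(k[:,0]>a-.0025)&(k[:,0]<a+.0025)]
                if len(s): print(a,len(s),s[:,1].min(),s[:,1].max())
        else:
            e=Q[r['region']]; e=e[(e[:,2]>.0)&(e[:,2]<.06)]; print('end face',len(e),np.percentile(e,[2,50,98],axis=0).round(4).tolist())
```

```text
[ 0.55427527 -0.02961511  0.15798589]
seal 0.57 1491 [[-0.0235, -0.0252, 0.0955], [-0.0195, -0.0249, 0.0967], [0.0338, -0.002, 0.0981], [0.062, 0.0206, 0.0994], [0.0628, 0.021, 0.0996]]
0.045 88 -0.025223530876048197 0.020282745765779275
0.05 75 -0.024941006575034296 0.02018064675702523
0.055 91 -0.024855410132672985 0.020767742847400204
0.06 347 -0.024781689474299474 0.020765716247374735
filter 0.91 3592 [[-0.0244, -0.0073, -0.0219], [-0.0226, -0.0069, -0.021], [0.0234, -0.0004, -0.0197], [0.0488, 0.0063, -0.0183], [0.0493, 0.0071, -0.0152]]
end face 297 [[0.0489, -0.0069, 0.0014], [0.0491, -0.0004, 0.0222], [0.0493, 0.0064, 0.0534]]
```

View pics/f.png

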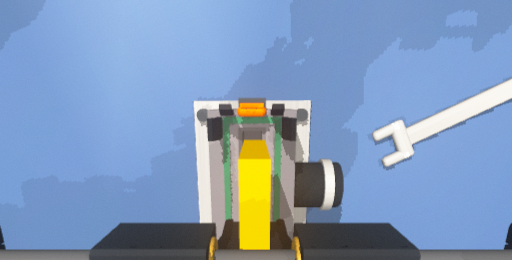

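>>> move_arm:
  steps:
    - [[0, 0, 0], 0]
    - [[0, 0, 0], 0]
    - [[0, 0, 0], 0]

```text
time_s: 10.35
tool_pos: [0.5538, -0.0292, 0.1569]
tool_rot: [-180.0, 0.0, 69.6]
force: [-0.3, 0.6, -0.9]
grip_width: 0.0135
```

```bash
cat > chk.py <<'E'
from h import *
im,d,P,C,K=look('wrist'); T=pose(); print(T[:3,3],env.get_obs()['tool_rot']); Q=(P-T[:3,3])@T[:3,:3]
for n in('seal','filter'):
    for r in env.cut_out('wrist',n)[:1]:
        q=Q[r['region']]; w=P[r['region']][:,2]
        if n=='seal':
            k=q[(w>.0585)&(w<.064)]; print('seal end',np.percentile(k[:,0],[98,99.5]).round(4))
            c,e=[],[]
            for a in np.arange(.02,.062,.004):
                s=k[abs(k[:,0]-a)<.002]
                if len(s)>8 and np.ptp(s[:,1])>.043: c.append((s[:,1].min()+s[:,1].max())/2); e.append(a)
            print('seal y',np.round(c,4),'slope',np.polyfit(e,c,1) if len(c)>2 else '')
        else:
            e=q[(q[:,2]>.0)&(q[:,2]<.06)]; t=q[q[:,2]<-.012]; print('filter end x',np.median(e[:,0]).round(4),'y',(e[:,1].min()+e[:,1].max())/2)
            c=[];a=np.arange(.01,.048,.004)
            for b in a:
                s=t[abs(t[:,0]-b)<.002]; c.append((s[:,1].min()+s[:,1].max())/2)
            print('filter y',np.round(c,4),np.polyfit(a,c,1))
E
python3 chk.py
```

```text
[ 0.55376004 -0.02918337  0.15690837] [-1.79993613e+02 -7.81732764e-04  6.95751531e+01]
seal end [0.0622 0.0622]
seal y [-0.0016 -0.0016 -0.0016 -0.0012 -0.0012 -0.0012 -0.0012 -0.0015 -0.0015
 -0.0015 -0.0016] slope [ 0.00012909 -0.00143433]
filter end x 0.0492 y -0.00030106776430181056
filter y [-0.0007 -0.0006 -0.0007 -0.0009 -0.0006 -0.0006 -0.0006 -0.0004 -0.0006
 -0.0005] [ 0.0058271  -0.00078798]
```

>>> move_arm:
  steps:
    - [[0.001, -0.0009, 0.0], 0]
    - [[0.001, -0.0009, 0.015], 0]
    - [[0.001, -0.0009, 0.028], 0]
    - [[0.001, -0.0009, 0.034], 0]
    - [[0.001, -0.0009, 0.038], 0]
    - [[0.001, -0.0009, 0.042], 0]
    - [[0.001, -0.0009, 0.046], 0]
    - [[0.001, -0.0009, 0.05], 0]
    - [[0.001, -0.0009, 0.05], 0]

```text
time_s: 11.62
tool_pos: [0.5531, -0.0279, 0.1067]
tool_rot: [-180.0, 0.0, 69.6]
force: [-0.7, 0.5, -0.7]
grip_width: 0.0136
```

>>> move_arm:
  steps:
    - [[0, 0, 0.006], 0]
    - [[0, 0, 0.012], 0]
    - [[0, 0, 0.018], 0]
    - [[0, 0, 0.024], 0]
    - [[0, 0, 0.03], 0]
    - [[0, 0, 0.0345], 0]
    - [[0, 0, 0.0345], 0]
    - [[0, 0, 0.0345], 0]

```text
time_s: 12.62
tool_pos: [0.5534, -0.028, 0.0724]
tool_rot: [180.0, -0.0, 69.6]
force: [0.5, 0.5, -1.4]
grip_width: 0.0137
```

```bash
python3 chk.py; python3 -c "
from h import *
o=env.get_obs(); print(o['force'],o['grip_width'])
im,d,P,C,K=look('wrist'); r=env.cut_out('wrist','filter')[0]; print(np.nanmedian(P[r['region']],0))"
```

```text
[ 0.55339357 -0.02794267  0.07243778] [ 1.79987866e+02 -5.82339403e-03  6.95757138e+01]
seal end [0.0608 0.0613]
seal y [-0.0007 -0.0004 -0.0007 -0.0006 -0.0006 -0.0006 -0.0004 -0.0006 -0.0008
 -0.0009 -0.0009] slope [-0.00648011 -0.00039302]
[ 1.20735779  1.7402122  -0.62450764] 0.01365369466340991
[ 0.56193951 -0.00276928  0.09183697]
```

>>> move_arm:
  steps:
    - [[0, 0, 0], 0]
    - [[0, 0, 0], 0]
    - [[0, 0, 0], 0]
    - [[0, 0, 0], 0]
    - [[0, 0, 0], 0]
    - [[0, 0, 0], 0]
    - [[0, 0, -0.05], 0]
    - [[0, 0, -0.11], 0]
    - [[0, 0, -0.11], 0]
    - [[0, 0, -0.11], 0]
  hand: 0

```text
time_s: 14.12
tool_pos: [0.5531, -0.0278, 0.1822]
tool_rot: [-180.0, -0.0, 69.6]
force: [-0.8, -0.1, 0.7]
grip_width: 0.0432
```

Run:
```python
from h import *
im,d,P,C,K=look('wrist'); rect(P,.084,.1,(.553,-.028),.08)
r=env.cut_out('wrist','seal')[0]; w=P[r['region']]; k=w[(w[:,2]>.0585)&(w[:,2]<.064)]; print(r['conf'],cv2.minAreaRect((k[:,:2]*1000).astype(np.float32)))
go(.4615,-.2645,.17,84.4)
```

```text
rect c [556.8 -17.3] size [ 63.1 120.1] long yaw 69.5 n 2280 z 0.0918
0.77 ((553.061767578125, -27.583511352539062), (122.32659149169922, 45.94880676269531), 69.77620697021484)
shift [-0.2535 -0.0025  0.0112] turn rad -0.2586 deg -14.8
```

>>> move_arm:
  steps:
    - [[-0.2535, -0.0025, 0.011], -0.258]
    - [[-0.2535, -0.0025, 0.011], -0.258]
    - [[-0.2535, -0.0025, 0.011], -0.258]
    - [[-0.2535, -0.0025, 0.011], -0.258]
    - [[-0.2535, -0.0025, 0.011], -0.258]
    - [[-0.2535, -0.0025, 0.011], -0.258]
    - [[-0.2535, -0.0025, 0.011], -0.258]
    - [[-0.2535, -0.0025, 0.011], -0.258]

```text
time_s: 15.22
tool_pos: [0.4633, -0.263, 0.1712]
tool_rot: [-180.0, -0.0, 84.5]
force: [0.1, 0.3, -0.6]
grip_width: 0.0438
```

Run:
```python
from h import *
im,d,P,C,K=look('wrist'); save('g.png',im); print(pose()[:3,3],env.get_obs()['tool_rot'])
r=env.cut_out('wrist','cover')[0]; M=P.copy(); M[~r['region']]=np.nan; print(r['conf'])
rect(M,.064,.076,(.4615,-.264),.07); rect(M,.034,.044,(.4615,-.264),.1)
```

```text
[ 0.46317788 -0.26328554  0.17128346] [-1.79988757e+02 -1.62624156e-02  8.45046587e+01]
0.67
rect c [ 461.7 -262.6] size [13.5 58.9] long yaw 84.1 n 1126 z 0.0697
rect c [ 461.5 -263.3] size [ 43.8 123.3] long yaw 84.5 n 4761 z 0.0399
```

View pics/g.png

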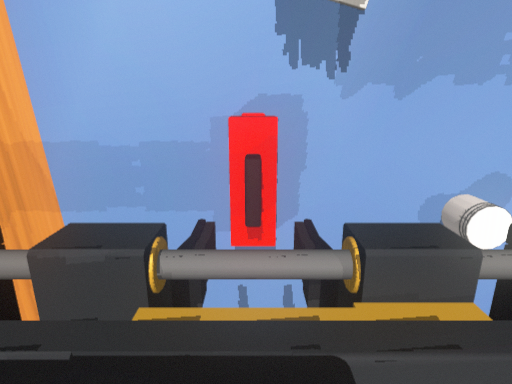

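The view shows the red cover at (253,180) with its black rib at (253,190). The arm hasn't fully settled, so I'll descend part-way and then fine-tune.

>>> move_arm:
  steps:
    - [[0, 0, 0.04], 0]
    - [[0, 0, 0.07], 0]
    - [[0, 0, 0.07], 0]
    - [[0, 0, 0.07], 0]
    - [[0, 0, 0.07], 0]

```text
time_s: 15.95
tool_pos: [0.4636, -0.2651, 0.103]
tool_rot: [179.8, 0.0, 84.4]
force: [-0.3, 0.7, -0.5]
grip_width: 0.0432
```

Run:
```python
from h import *
im,d,P,C,K=look('wrist'); go(.4616,-.2631,.0487,84.4); T=pose();Q=(P-T[:3,3])@T[:3,:3]
r=env.cut_out('wrist','cover')[0]; q=Q[r['region']]; w=P[r['region']][:,2]
for lo,hi in((.064,.076),(.034,.044)):
    k=q[(w>lo)&(w<hi)]; print(np.percentile(k,[.5,50,99.5],axis=0).round(4).tolist())
```

```text
shift [ 0.0017 -0.0022  0.0541] turn rad -0.0005 deg -0.0
[[-0.018, -0.0093, 0.0314], [0.0087, -0.0024, 0.033], [0.0316, 0.0046, 0.0376]]
[[-0.0584, -0.0243, 0.0611], [0.03, -0.0019, 0.0629], [0.0634, 0.0193, 0.0649]]
```

>>> move_arm:
  steps:
    - [[0.0017, -0.0022, 0.0], 0]
    - [[0.0017, -0.0022, 0.03], 0]
    - [[0.0017, -0.0022, 0.054], 0]
    - [[0.0017, -0.0022, 0.054], 0]
    - [[0.0017, -0.0022, 0.054], 0]

```text
time_s: 16.68
tool_pos: [0.4602, -0.2626, 0.0475]
tool_rot: [-180.0, -0.0, 84.4]
force: [0.7, 0.1, -1.0]
grip_width: 0.0438
```

>>> move_arm:
  steps:
    - [[0, 0, 0], 0]
    - [[0, 0, 0], 0]
    - [[0, 0, 0], 0]
    - [[0, 0, 0], 0]
    - [[0, 0, 0], 0]
    - [[0, 0, 0], 0]
    - [[0, 0, 0], 0]
    - [[0, 0, 0], 0]
    - [[0, 0, 0], 0]
  hand: 1
  squeeze: 50

```text
time_s: 17.8
tool_pos: [0.4605, -0.2627, 0.0474]
tool_rot: [-180.0, -0.0, 84.4]
force: [0.2, 0.5, -1.6]
grip_width: 0.0418
```

```bash
python3 -c "
from h import *
go(.5157,-.1285,.25,69.7)"
```

```text
shift [ 0.139   0.0418 -0.2026] turn rad 0.2559 deg 14.7
```

The jaws stopped at 42 mm, so the tips are probably catching on the cover's deck. I'll raise about 2 mm and look again.

>>> move_arm:
  steps:
    - [[0, 0, -0.002], 0]
    - [[0, 0, -0.002], 0]
    - [[0, 0, -0.002], 0]
    - [[0, 0, -0.002], 0]
    - [[0, 0, -0.002], 0]
    - [[0, 0, -0.002], 0]
    - [[0, 0, -0.002], 0]

```text
time_s: 18.68
tool_pos: [0.4605, -0.2628, 0.0495]
tool_rot: [180.0, -0.0, 84.4]
force: [-0.6, 0.2, -0.5]
grip_width: 0.0416
```

Run:
```python
from h import *
im,d,P,C,K=look('wrist');save('k.png',im)
r=env.cut_out('wrist','cover')[0]; M=P.copy(); M[~r['region']]=np.nan
print(r['conf'],np.nanpercentile(M[r['region']],[1,50,99],axis=0).round(4).tolist())
```

```text
0.6 [[0.4375, -0.303, 0.01], [0.4626, -0.2343, 0.0435], [0.4856, -0.2, 0.0743]]
```

View pics/k.png

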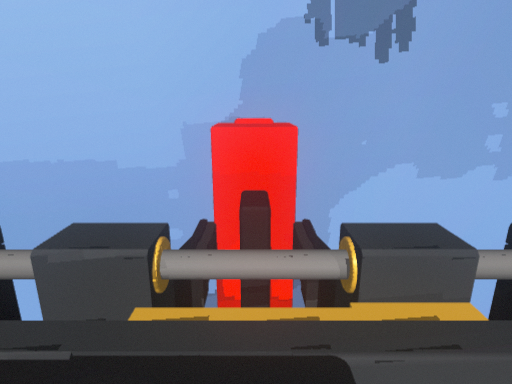

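The view shows the jaws pinching the cover's body at (213..297, 230) instead of the rib, because the tips just straddled the deck. I'll set it back down, open, rise clear, and close on the rib a little higher.

>>> move_arm:
  steps:
    - [[0, 0, 0.001], 0]
    - [[0, 0, 0.002], 0]
    - [[0, 0, 0.002], 0]

```text
time_s: 19.15
tool_pos: [0.4604, -0.2627, 0.0473]
tool_rot: [-180.0, -0.0, 84.4]
force: [-0.5, -0.3, -1.3]
grip_width: 0.0417
```

>>> move_arm:
  steps:
    - [[0, 0, 0], 0]
    - [[0, 0, 0], 0]
    - [[0, 0, 0], 0]
    - [[0, 0, 0], 0]
    - [[0, 0, -0.02], 0]
    - [[0, 0, -0.06], 0]
    - [[0, 0, -0.06], 0]
    - [[0, 0, -0.06], 0]
    - [[0, 0, -0.06], 0]
  hand: -0.4

```text
time_s: 20.27
tool_pos: [0.4597, -0.2623, 0.1063]
tool_rot: [-179.9, -0.0, 84.4]
force: [-0.3, -0.8, 0.2]
grip_width: 0.0611
```

Run:
```python
from h import *
im,d,P,C,K=look('wrist'); T=pose();Q=(P-T[:3,3])@T[:3,:3]; o=env.get_obs(); print(T[:3,3],o['tool_rot'],o['grip_width'])
r=env.cut_out('wrist','cover')[0]; q=Q[r['region']]; w=P[r['region']][:,2]; p=P[r['region']]
for lo,hi in((.064,.076),(.034,.044)):
    m=(w>lo)&(w<hi);k=q[m]; print(np.percentile(k,[.5,50,99.5],axis=0).round(4).tolist(),np.median(p[m][:,2])); print(cv2.minAreaRect((p[m][:,:2]*1000).astype(np.float32)))
```

```text
[ 0.45974045 -0.26234677  0.10637976] [-1.79888100e+02 -2.10060413e-02  8.43564862e+01] 0.0606893323704546
[[-0.0194, -0.0067, 0.035], [0.006, -0.0001, 0.0367], [0.0291, 0.0072, 0.0406]] 0.06969616974318843
((460.4148254394531, -257.8655700683594), (49.66358184814453, 13.954127311706543), 84.2428970336914)
[[-0.0616, -0.0214, 0.0647], [0.0274, -0.0, 0.0665], [0.0608, 0.0219, 0.0683]] 0.03989323898594853
((459.7569580078125, -263.262939453125), (123.5916976928711, 44.04324722290039), 84.34284973144531)
```

>>> move_arm:
  steps:
    - [[0, 0, 0.0], 0]
    - [[0, 0, 0], 0]
    - [[0, 0, 0], 0]
    - [[0, 0, 0], 0]
    - [[0, 0, 0], 0]
    - [[0, 0, 0], 0]
    - [[0, 0, 0], 0]
    - [[0, 0, 0.03], 0]
    - [[0, 0, 0.0555], 0]
    - [[0, 0, 0.0555], 0]
    - [[0, 0, 0.0555], 0]
  hand: 0.4

```text
time_s: 21.75
tool_pos: [0.4607, -0.263, 0.0527]
tool_rot: [180.0, 0.0, 84.3]
force: [0.3, 0.1, 0.0]
grip_width: 0.026
```

>>> move_arm:
  steps:
    - [[0, 0, 0], 0]
    - [[0, 0, 0], 0]
    - [[0, 0, 0], 0]
    - [[0, 0, 0], 0]
    - [[0, 0, 0], 0]
    - [[0, 0, 0], 0]
    - [[0, 0, 0], 0]
  hand: 1
  squeeze: 55

```text
time_s: 22.62
tool_pos: [0.4607, -0.2628, 0.0525]
tool_rot: [180.0, -0.0, 84.4]
force: [-0.8, 1.1, 6.0]
grip_width: 0.0137
```

```bash
python3 -c "
from h import *
go(.5157,-.1285,.25,69.7)"
```

```text
shift [ 0.1391  0.0416 -0.1975] turn rad 0.2558 deg 14.7
```

>>> move_arm:
  steps:
    - [[0, 0, -0.03], 0]
    - [[0, 0, -0.08], 0]
    - [[0, 0, -0.13], 0.05]
    - [[0.139, 0.0415, -0.1975], 0.2558]
    - [[0.139, 0.0415, -0.1975], 0.2558]
    - [[0.139, 0.0415, -0.1975], 0.2558]
    - [[0.139, 0.0415, -0.1975], 0.2558]
    - [[0.139, 0.0415, -0.1975], 0.2558]
    - [[0.139, 0.0415, -0.1975], 0.2558]
    - [[0.139, 0.0415, -0.1975], 0.2558]

```text
time_s: 23.88
tool_pos: [0.5148, -0.1296, 0.249]
tool_rot: [-180.0, 0.0, 69.6]
force: [-0.3, -0.2, -0.9]
grip_width: 0.0138
```

Run:
```python
from h import *
im,d,P,C,K=look('wrist'); save('m.png',im); T=pose();Q=(P-T[:3,3])@T[:3,:3]; o=env.get_obs(); print(T[:3,3],o['tool_rot'],o['grip_width'])
r=env.cut_out('wrist','cover')[0]; q=Q[r['region']]; print(r['conf'])
k=q[(q[:,2]>.004)&(q[:,2]<.02)]; print('deck',np.percentile(k,[1,50,99],axis=0).round(4).tolist())
a=np.arange(.03,.06,.005); c=[(lambda s:(s.min()+s.max())/2)(k[abs(k[:,0]-b)<.003][:,1]) for b in a]; print('y',np.round(c,4)); zz=np.polyfit(k[:,0],k[:,2],1); print('deck slope x,',zz)
p=P[P[...,2]>.084]; r=env.cut_out('wrist','seal'); 
if r: w=P[r[0]['region']]; k=w[(w[:,2]>.0585)&(w[:,2]<.064)]; print(r[0]['conf'],len(k),cv2.minAreaRect((k[:,:2]*1000).astype(np.float32)))
rect(P,.088,.096,(.553,-.028),.055)
go(.5529,-.0282,.157,69.65)
```

```text
[ 0.51496255 -0.12940955  0.2491117 ] [-1.79970221e+02  8.88893150e-03  6.95998008e+01] 0.013710627961418568
0.6
deck [[-0.0291, -0.0221, 0.0085], [0.0384, -0.0007, 0.0127], [0.0609, 0.0209, 0.0145]]
y [-0.0007 -0.0007 -0.0004 -0.0007 -0.0007 -0.0005]
deck slope x, [0.00525814 0.01245055]
0.73 1278 ((553.9323120117188, -24.099559783935547), (113.9058609008789, 47.155967712402344), 69.32405090332031)
rect c [553.2 -27.2] size [13.5 97.3] long yaw 69.3 n 1724 z 0.0918
shift [0.1076 0.0003 0.0923] turn rad -0.0001 deg -0.0
```

View pics/m.png

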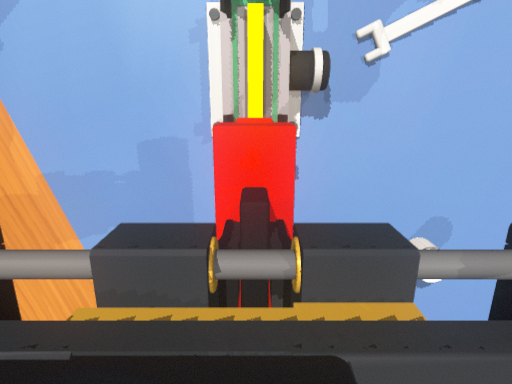

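The view shows the level cover at (255,175) and the seated filter in the box at (255,60).

>>> move_arm:
  steps:
    - [[0.05, 0.0009, 0.03], 0]
    - [[0.108, 0.0009, 0.06], 0]
    - [[0.108, 0.0009, 0.091], 0]
    - [[0.108, 0.0009, 0.091], 0]
    - [[0.108, 0.0009, 0.091], 0]
    - [[0.108, 0.0009, 0.091], 0]
    - [[0.108, 0.0009, 0.091], 0]
    - [[0.108, 0.0009, 0.091], 0]
    - [[0.108, 0.0009, 0.091], 0]

```text
time_s: 25.15
tool_pos: [0.5538, -0.0276, 0.1587]
tool_rot: [180.0, -0.0, 69.7]
force: [0.3, 0.1, -1.3]
grip_width: 0.0133
```

Run:
```python
from h import *
im,d,P,C,K=look('wrist'); save('n.png',cv2.resize(im[60:260,130:380],(750,600))); T=pose(); o=env.get_obs(); print(T[:3,3],o['tool_rot'],o['force'])
go(.5529+.0002+.0006,-.0282+.0005-.0002,.157,69.65)
```

```text
[ 0.55380616 -0.02751199  0.15860882] [ 1.79987792e+02 -1.28027808e-02  6.97019004e+01] [ 0.05987935 -0.23620294 -0.81510404]
shift [-0.0004  0.      0.0016] turn rad 0.0009 deg 0.1
```

View pics/n.png

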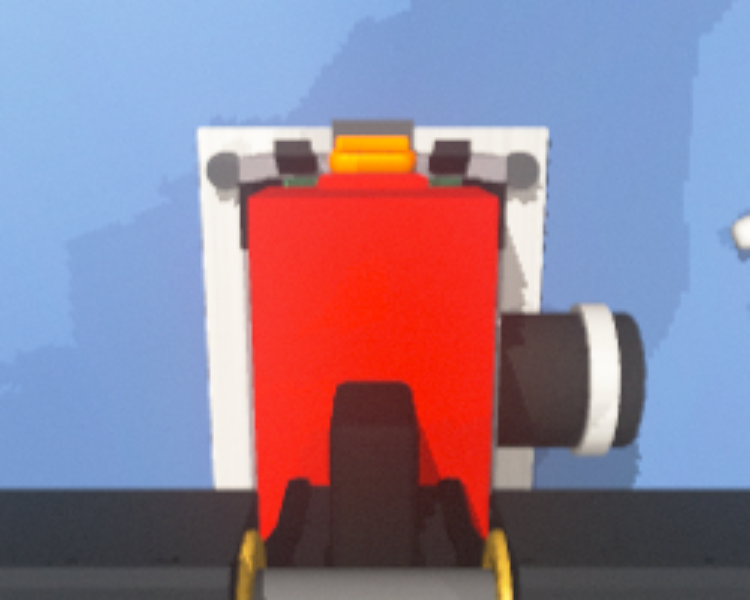

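The cover at (372,350) is centred on the catch at (372,155), between the guides. I'll descend to just above the catches.

>>> move_arm:
  steps:
    - [[-0.0004, 0, 0.012], 0]
    - [[-0.0004, 0, 0.018], 0]
    - [[-0.0004, 0, 0.022], 0]
    - [[-0.0004, 0, 0.026], 0]
    - [[-0.0004, 0, 0.03], 0]
    - [[-0.0004, 0, 0.03], 0]
    - [[-0.0004, 0, 0.03], 0]

```text
time_s: 26.08
tool_pos: [0.5538, -0.0279, 0.1286]
tool_rot: [180.0, -0.0, 69.7]
force: [0.6, -0.4, -0.5]
grip_width: 0.0137
```

>>> move_arm:
  steps:
    - [[0, 0, 0.002], 0]
    - [[0, 0, 0.004], 0]
    - [[0, 0, 0.006], 0]
    - [[0, 0, 0.008], 0]
    - [[0, 0, 0.009], 0]
    - [[0, 0, 0.01], 0]
    - [[0, 0, 0.011], 0]
    - [[0, 0, 0.012], 0]

```text
time_s: 27.08
tool_pos: [0.554, -0.0279, 0.1165]
tool_rot: [180.0, -0.0, 69.7]
force: [1.0, -0.1, -1.7]
grip_width: 0.0136
```

>>> move_arm:
  steps:
    - [[0, 0, 0.001], 0]
    - [[0, 0, 0.002], 0]
    - [[0, 0, 0.003], 0]
    - [[0, 0, 0.004], 0]
    - [[0, 0, 0.004], 0]
    - [[0, 0, 0.004], 0]

```text
time_s: 27.82
tool_pos: [0.5538, -0.028, 0.1127]
tool_rot: [180.0, -0.0, 69.7]
force: [-0.1, -0.3, -2.1]
grip_width: 0.0132
```

```bash
cat > chk2.py <<'E'
from h import *
im,d,P,C,K=look('wrist'); T=pose();Q=(P-T[:3,3])@T[:3,:3]; o=env.get_obs(); print(T[:3,3],o['tool_rot'],o['force'],o['grip_width'])
r=env.cut_out('wrist','cover')[0]; w=P[r['region']]; k=w[abs(Q[r['region']][:,2]-.0125)<.012]; k=k[abs(k[:,2]-np.median(k[:,2]))<.004]
A=np.c_[k[:,:2]-k[:,:2].mean(0),np.ones(len(k))]; print(r['conf'],'deck z',np.median(k[:,2]),'tilt',np.linalg.lstsq(A,k[:,2],rcond=None)[0])
save('q%d.png'%int(o['time_s']*10),cv2.resize(im[60:260,130:380],(750,600)))
E
python3 chk2.py
```

```text
[ 0.55378614 -0.02799101  0.11268941] [ 1.79976787e+02 -1.15247579e-02  6.96931099e+01] [-0.07806033 -0.7502348  -0.44543329] 0.013047475563464294
0.62 deck z 0.10013265915783214 tilt [-0.00458985 -0.00284672  0.10011085]
```

The deck sits at z = 100.1 mm and is level, which matches seated on the rim. Now I'll build up the press in small steps.

>>> move_arm:
  steps:
    - [[0, 0, 0.0005], 0]
    - [[0, 0, 0.001], 0]
    - [[0, 0, 0.0015], 0]
    - [[0, 0, 0.0015], 0]
  squeeze: 60

```text
time_s: 28.42
tool_pos: [0.5538, -0.028, 0.1125]
tool_rot: [180.0, -0.0, 69.7]
force: [-4.0, -0.0, 8.7]
grip_width: 0.0132
```

>>> move_arm:
  steps:
    - [[0, 0, 0.0005], 0]
    - [[0, 0, 0.0005], 0]
    - [[0, 0, 0.0005], 0]
    - [[0, 0, 0.0005], 0]

```text
time_s: 28.92
tool_pos: [0.5538, -0.028, 0.1125]
tool_rot: [-180.0, -0.1, 69.7]
force: [-5.4, -0.3, 13.3]
grip_width: 0.0131
```

```bash
python3 chk2.py
python3 - <<'E'
from h import *
im,d,P,C,K=look('top')
for q in('can','piston','wrench','cover'):
    for r in env.cut_out('top',q)[:1]: print(q,r['conf'],np.round(r['uv']),np.nanmedian(P[r['region']],0).round(3))
for i in range(4): env.read_camera('side'); print(env.get_obs()['force'])
E
ls pics
```

```text
[ 0.55377449 -0.02796404  0.11242612] [-1.79992782e+02 -6.13316221e-02  6.96941254e+01] [-4.83165162 -0.46694687 12.78221909] 0.013726023742069065
0.75 deck z 0.09995495896527823 tilt [-0.00428676 -0.00136375  0.09993758]
can 0.67 [116. 160.] [0.688 0.338 0.15 ]
piston 0.79 [393. 163.] [ 0.679 -0.322  0.044]
wrench 0.93 [276. 131.] [ 0.773 -0.037  0.007]
[-5.27542785  0.47837954 12.47943466]
[-4.68971535 -0.4261141  11.77028429]
[-5.23566486  0.48149214 13.31728171]
[-4.90646531  1.04981397 13.2031169 ]
a.png
b.png
c.png
d.png
e.png
f.png
g.png
k.png
m.png
n.png
q278.png
q289.png
```

View pics/q289.png

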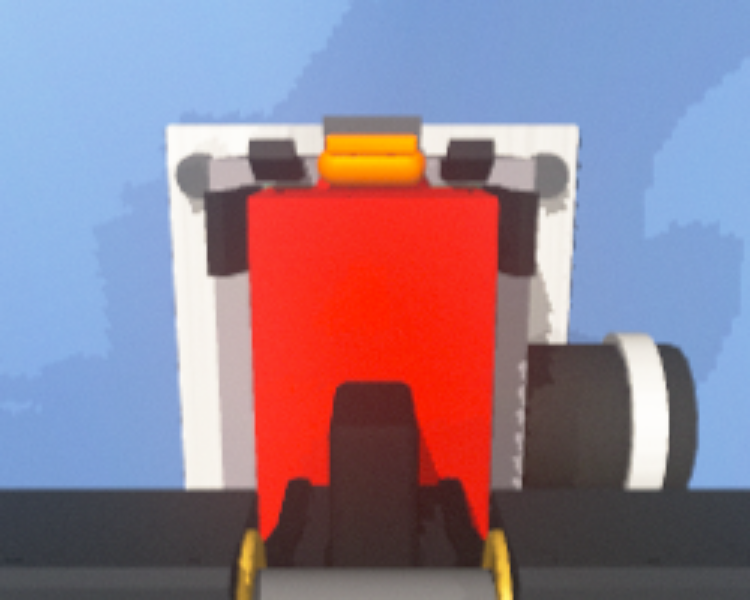

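The cover at (372,350) sits between the guides and under the orange catch at (372,160), level and pressed down.

```bash
python3 -c "
from cell import env
print(env.sign_off())"
```

```text
the job is handed in; nothing more can be done
None
```

The job is handed in: the filter is in the box slot, the cover is pressed down onto the rim, and the gripper was still holding it down. It took about 29 s of the 67 s; sign-off gives no verdict.

**Final checks**
- **Filter:** its top was at z = 91.8 mm after release, against 92 mm expected when fully home.
- **Cover:** its deck was at z = 100.0 mm, which puts it flush on the rim. Tilt measured under 0.005 rad.
- **Press:** the upward force on the tool held steady at 12–13 N, slightly above the 10 N asked, with the grip set to 60 N. A sideways force of about 5 N came with it.
- **Bystanders:** the top camera found the can and the piston where they were at the start. The wrench's median point read 11 mm further in x. The arm never went near the wrench, so this is probably image noise, and it is well within the 30 mm limit.

**What went wrong or stayed unconfirmed**
- **Filter grasp:** I lifted before the slow fingers had closed and missed the filter. It stayed in the stand, and the second try worked.
- **Cover grasp:** the jaws first pinched the cover's body instead of its rib. I lifted it about 2 mm, set it back down and gripped it again by the rib.
- **Catches:** I did not see the force peak of the snap, because force was only read between moves. Only one catch was in view at the end. That both snapped is inferred from the cover's height and level.

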